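Clamp the deep-well plate in its nest

ROBOT

A 6-joint arm with a two-finger parallel gripper is mounted at the origin on the work surface. World frame = base frame: x ahead of the robot, y to its left, z up, the work surface at z = 0. Lengths are in m, angles in degrees, forces in N, time in s.
With the tool pointing down it reaches from about 0.25 to 0.725 m from the base axis. Payload 9.7 kg.
Tool frame: the origin (TCP) lies midway between the tips of the shut fingers; the grasp point (between the pads) lies 19 mm behind it; z points along the fingers, y is the line along which they close (so a half turn about z gives the same grasp; the last joint's range is limited). The gripper opens to 85 mm and grips with 20 to 120 N. Pads are 22 mm wide; open, the fingers measure 114 mm over their backs; the gripper's body (76 mm by 85 mm) begins 54 mm behind the grasp point. The pads swing forward as they close: fully open they stand 13 mm farther back than shut.
Start: joints at [-75.917, 4.979, 10.078, 95.1, 0, 90], TCP at [0.134, -0.533, 0.231] pointing down, gripper open.
Joint ranges: [-179.16, 179.16], [-48.56, 103.87], [-65.8, 70.77], [-126.05, 130.52], [-82.76, 87.17], [-180, 180]. Speed limits (degrees/s): [127.2, 127.2, 147.25, 180, 180, 180].

INTERFACE

Orientations are given as [roll, pitch, yaw] about the fixed x, y, z axes, in that order (R = Rz(yaw) Ry(pitch) Rx(roll)).
In Python, from workcell import bot gives the robot as it stands.
- The arm moves only by the shell command python3 -m crank 'ROWS' [FORCE]. ROWS is JSON, a list of rows, each an object with "gripper": the finger opening in mm, from 0 to 85.4; "travel": the shift along the tool's x, y, z in mm, a list of three; "twist": the turn, a rotation vector about the tool's x, y, z in rad, a list of three. In form: [{"gripper": gripper, "travel": [tx, ty, tz], "twist": [rx, ry, rz]}, ...]. A call has 1 to 12 rows; each row shifts and turns the commanded pose from where the row before left it, along the tool's axes as they then stand; what a row does not reach is not made up. A row lasts 1/8 s, in which the tool goes at most 62.5 mm and 10.7 degrees, less where a joint would pass 70% of its speed; a pose out of reach is approached as far as the arm can. A call is refused whole if a number of a shift passes 62.5 or a number of a turn 0.188, either way. A call with a gripper value outside its range is refused whole. The fingers move at their own pace and stop on an object; FORCE is the grip in N (left out, the last holds). Time passes only in rows, so rows that do not move let the fingers close. It gives the time, the measured TCP pose, the force, the opening and the grip force at its end, in the units of the state.
- bot.get_obs(): the state, without advancing time (a new reading comes with each control period).
- bot.camera(name): name is "side" or "top" or "wrist"; returns the picture (480x640x3 uint8, red, green, blue); there is no depth.
- bot.calibration(name): a dict with "vfov" (degrees; the focal length in pixels is half the picture's height over the tangent of half this angle, whatever the lens; pixels are square), "cx", "cy" (the principal point, pixels), "k1" (the pictures are not rectified: a ray, as slopes to the right and down, at radius r is drawn at 1 + k1 r^2 times it, then the intrinsics apply), "camera_from_world" (4x4, takes a point from world to camera coordinates). Camera axes: x right, y down, z forward; pixel columns grow to the right and rows downward; lengths in m; the calibration is good to about 2 mm. A picture is of the moment at which its call begins: read the wrist's pose just before it. calibration takes no time and is no camera call; for the wrist camera it gives the pose at the moment of the call.
- bot.job_done(): hands the job in; it is judged then, once.
The state is a dict: "time": time; "q": joint angles; "qd": joint speeds; "joint_efforts": joint torques, N m; "ee_pos": TCP position; "tcp_rot": TCP orientation; "wrist_force": force on the tool from outside, world axes, zero at the start; "torque": the same for the moment, N m; "opening": finger opening in m; "grasp_force": force on a finger pad.
Only numpy, scipy, OpenCV 4.12 (cv2) and the standard library are available. Lean on these libraries where they do the work, as an engineer would, in place of code of your own. Each camera call takes 0.05 s, during which the arm holds its last target. There are 200 camera calls.

TASK

With the fingertips, push the deep-well plate along its nest until it sits fully home against the rear stop; then push the toggle clamp's handle outwards and down, past its dead point, until it snaps into lock and holds the plate down. Only push: do not pick up or lift the plate, and leave the bottles, the vial and the other things around it where they are.

Things in the scene. Friction and masses are not known exactly. Their poses are not given: they have to be found in the camera images.
- nest: Bare aluminium plate nest fixed on the bench: slab 230 x 125 mm (x -140 to +90 mm), top 10 mm above the bench, with a straight 90 mm wide channel between rails whose tops are 26 mm up. Origin on the bench, under the centre of a plate that is fully home. x runs along the channel, from its open robot-side end to the rear stop; y to the left, to the toggle clamp; z up.
- rear_stop (a point): Middle of the inner face of the nest's rear stop, 64 mm along the nest's x from its origin, 25 mm above the bench; the stop is an upright aluminium bar, 106 mm wide, 12 mm thick, its top 40 mm above the bench. The plate is home when its far end touches this face.
- plate: Loose white deep-well plate with a grey 24-cap mat, 128 (along x) x 86 x 44 mm, upright sides, 0.15 to 0.33 kg. Origin at the centre of its underside; axes as the nest's. It lies in the channel on the slab (top 54 mm above the bench), at the start 22 to 55 mm short of the rear stop. Slides under 1 to 4 N. Fully home, its origin is 10 mm straight above the nest's.
- clamp_handle (a joint): Handle angle: 0 = open (handle stands up, 1.15 rad above level, leaning to the nest's +y); 1.10 = locked at its end stop (0.05 rad above level, pointing to +y). It turns about the nest's x direction. Dead point near 0.72: before it a spring throws the handle back to 0, past it the handle snaps to 1.10 and stays. Push at 110 mm from the pivot: about 6 N at first, falling to 0 at the dead point.
- clamp_pivot (a point): Pivot axis of the handle: in the nest's frame 10 mm along x, 90 mm along y, 75 mm above the bench; the axis is parallel to the nest's x. It lies midway between the two steel cheeks of the clamp's bracket (33 mm over all along x, 61 to 105 mm along y, tops 86 mm above the bench).
- handle_tip (a point): Outer end of the clamp handle, on its centre line, 140 mm from the pivot. The handle is a straight round bar from the pivot: bare steel 12 mm thick, then a black sleeve 16 mm thick from about 45 to 140 mm.
- clamp_pad: Rubber-footed spindle on the clamp's steel arm, foot 18 mm across; origin on the arm's centre line, 24.5 mm above the foot's underside. The handle drives the arm. Open, the arm is raised 0.9 rad and the foot is at least 25 mm above the plate's top; locked, the sprung foot presses on the plate's top with a few newtons, 20 mm left of the plate's middle line.
- amber_bottle: Bystander: amber glass bottle, 72 mm diameter, 150 mm high, loose on the bench; origin at the centre of its underside.
- clear_bottle: Bystander: clear glass bottle with a blue cap, 66 mm diameter, 140 mm high, loose on the bench; origin at the centre of its underside.
- vial: Bystander: small capped amber vial, 24 mm diameter, 50 mm high, loose on the bench; origin at the centre of its underside.
- beaker: Bystander: open glass beaker, 56 mm diameter at the rim, 65 mm high, loose on the bench; origin at the centre of its underside.
- wrench: Bystander: steel open-ended wrench, 140 mm long, lying flat, loose on the bench; origin at mid length of its underside.
- column: Bystander: steel column with square end fittings, 120 x 16 x 16 mm, lying flat, loose on the bench; origin at mid length of its underside.
- vial_rack: Bystander: blue rack of sample vials, 80 x 120 mm, 41 mm high, loose on the bench; origin at the centre of its underside.
Things that resemble listed ones, but are neither listed nor needed, are in the scene too. What is meant by the plate is not orange, and is the smaller of those in its own colour.

How it is judged (in metres and radians):
On the way, in this order (a step that is already met when the one before it is completed fails the run):
1. the plate is pushed fully home against the rear stop while the clamp is still open (x of plate in the frame of nest between -0.003 and 0.004 m and y of plate in the frame of nest between -0.005 and 0.005 m and angle between the x axis of plate and the x axis of nest, either way round below 0.05 rad and value of joint clamp_handle below 0.4 rad), for 0.2 s.
2. the clamp handle has snapped into lock (value of joint clamp_handle above 1.04 rad), for 0.2 s.
At the end, for the whole second after the job is handed in: The plate rests flat in the nest within 3 mm of fully home against the rear stop, the clamp handle is locked (joint above 1.04 rad) and the clamp's foot presses on the plate with more than 1 N (x of plate in the frame of nest between -0.003 and 0.004 m and y of plate in the frame of nest between -0.005 and 0.005 m and angle between the x axis of plate and the x axis of nest, either way round below 0.05 rad and value of joint clamp_handle above 1.04 rad and contact force between clamp_pad and plate above 1 N and height (world z) of plate below 0.013 m and angle between plate's own z axis and vertical below 0.04 rad and linear speed of plate below 0.02 m/s); the robot touches nothing.
It fails at once if the plate is lifted more than 8 mm off the nest or tipped by more than 0.15 rad (height (world z) of plate above 0.018 m or angle between plate's own z axis and vertical above 0.15 rad).
It fails at once if a bystander is moved by more than 25 mm (distance of any of amber_bottle, clear_bottle, vial, beaker, wrench, column, vial_rack from where it was at the start of the episode above 0.025 m).
It fails at once if a bottle, the vial or the beaker is tipped by more than 0.3 rad (angle between any of amber_bottle, clear_bottle, vial, beaker's own z axis and vertical above 0.3 rad).
It also fails if it takes over 45 s, if anything falls off the work surface, if the arm or the gripper's body presses on something with over 40 N, if the wrist force passes 120 N, or if a joint passes its speed limit or range.

## Working session

There is one attempt and no reset: what is moved stays moved. The work goes in short steps, Python scripts to look and compute and a shell command to move; the robot and the scene stay as the last step left them, time stands still between calls to the robot, and variables do not carry over. Pictures are saved under pics/ and viewed, at most 10 in all, crops included, and the job is handed in when it is done.

```bash
mkdir -p pics; ls
python3 - <<'E'
from workcell import bot
import cv2
for n in("top","side"):
    cv2.imwrite(f"pics/{n}0.png",bot.camera(n)[:,:,::-1]); c=bot.calibration(n); print(n,c)
o=bot.get_obs();print({k:o[k] for k in("time","ee_pos","tcp_rot","wrist_force","opening")})
E
```

```text
pics
top {'vfov': 43.57271572896568, 'cx': 323.86783262956965, 'cy': 251.2601726346338, 'k1': 0.0676650904639058, 'camera_from_world': array([[ 0.0154433 , -0.99987419, -0.00362143,  0.02016433],
       [-0.97968327, -0.01440695, -0.20003285,  0.57669955],
       [ 0.19995551,  0.00663702, -0.9797825 ,  1.47511134],
       [ 0.        ,  0.        ,  0.        ,  1.        ]])}
side {'vfov': 52.70017892526438, 'cx': 312.7165722841061, 'cy': 239.6137113402616, 'k1': 0.01822408892809999, 'camera_from_world': array([[-0.99524542, -0.09435804,  0.02414763,  0.52849543],
       [-0.07023137,  0.52345758, -0.84915235,  0.15808075],
       [ 0.06748409, -0.84681091, -0.52759565,  1.1013285 ],
       [ 0.        ,  0.        ,  0.        ,  1.        ]])}
{'time': 0.1, 'ee_pos': array([ 0.13378669, -0.53326029,  0.23065186]), 'tcp_rot': array([-1.79931044e+02, -5.27595872e-04,  1.40840034e+01]), 'wrist_force': array([-0.24683503, -0.23818311,  0.00998277]), 'opening': 0.0854502840348201}
```

View pics/top0.png

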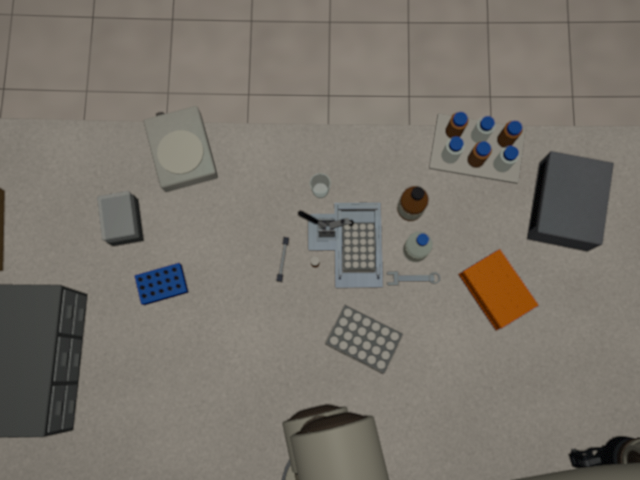

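View pics/side0.png

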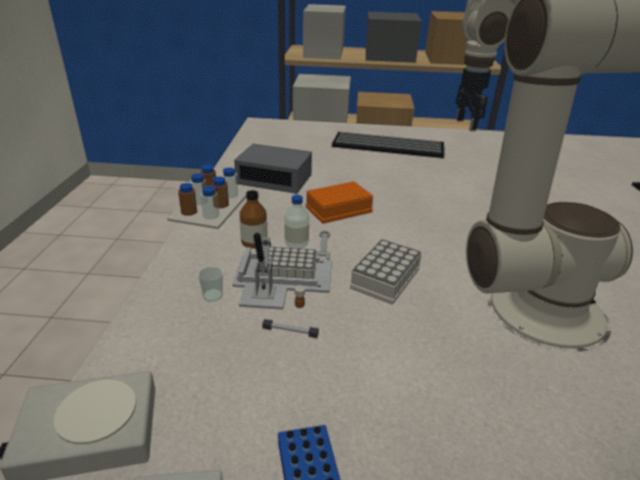

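The top view shows these candidates for the plate:
- The white plate in the nest at (359,246).
- A larger white plate on the bench at (364,338).
- An orange plate at (498,289).

I choose the one in the nest, since it is the smaller white one. The clamp handle is at (310,217), the vial at (315,262), the wrench at (413,278), the clear bottle at (418,245) and the amber bottle at (413,202).

```bash
cat > h.py <<'E'
import numpy as np, cv2
from workcell import bot
def cam(c):
    f=240/np.tan(np.radians(c["vfov"]/2)); return np.array([[f,0,c["cx"]],[0,f,c["cy"]],[0,0,1.]]),np.array([c["k1"],0,0,0.]),np.array(c["camera_from_world"])
def world(c,uv,z):
    K,d,T=cam(c); n=cv2.undistortPoints(np.array(uv,float).reshape(-1,1,2),K,d).reshape(-1,2)
    r=np.c_[n,np.ones(len(n))]@T[:3,:3]; o=-T[:3,:3].T@T[:3,3]; z=np.broadcast_to(z,len(n))
    return o+r*((z-o[2])/r[:,2])[:,None]
def pix(c,P):
    K,d,T=cam(c); return cv2.projectPoints(np.array(P,float).reshape(-1,1,3),cv2.Rodrigues(T[:3,:3])[0],T[:3,3],K,d)[0].reshape(-1,2)
E
python3 - <<'E'
import cv2
a=cv2.imread("pics/top0.png")[170:300,285:445]
cv2.imwrite("pics/crop0.png",cv2.resize(a,(800,600) if 0 else (738,600),interpolation=cv2.INTER_CUBIC))
from h import *
c=bot.calibration("top")
print(world(c,[[335,287],[383,287],[381,204],[335,204]],[.0,.01,.026,.026]).round(3))
print(world(c,[[315,262],[418,245],[413,202],[320,188],[390,278],[438,278],[364,338]],[.05,.14,.15,.065,0,0,.04]).round(3))
E
```

```text
[[ 0.493 -0.001  0.   ]
 [ 0.494 -0.126  0.01 ]
 [ 0.713 -0.12   0.026]
 [ 0.711  0.002  0.026]]
[[ 0.55   0.051  0.05 ]
 [ 0.578 -0.199  0.14 ]
 [ 0.683 -0.187  0.15 ]
 [ 0.742  0.041  0.065]
 [ 0.519 -0.145  0.   ]
 [ 0.521 -0.271  0.   ]
 [ 0.36  -0.075  0.04 ]]
```

View pics/crop0.png

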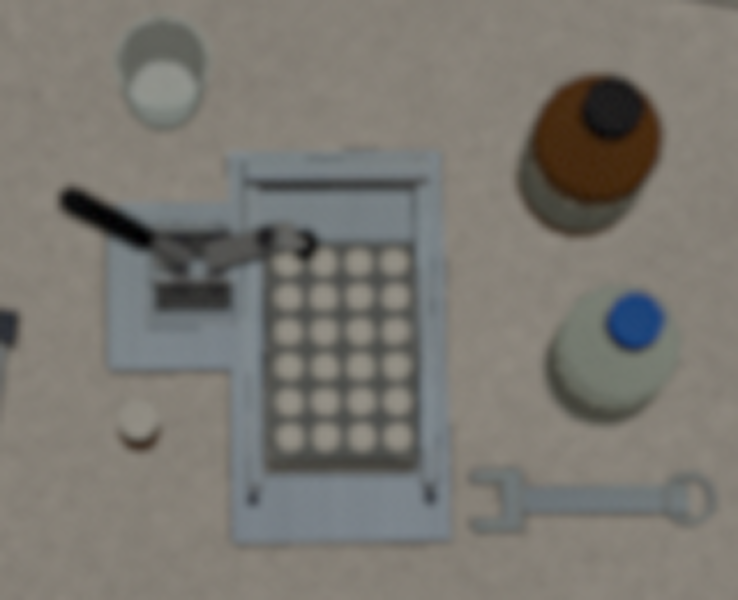

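The close crop confirms the plate: white, grey mat, 4x6 caps, lying in the channel short of the rear stop. The slab's near corners are at crop (233,543) and (451,543), its far corners at (232,155) and (440,155), and the handle tip is at (70,200).

Run:
```python
from h import *
from scipy.optimize import least_squares
c=bot.calibration("top")
u=lambda a:np.array(a)/[738/160,600/130]+[285,170]
obs=u([[233,543],[451,543],[232,155],[440,155],[72,200]])
P=np.array([[-.14,.0625,.01],[-.14,-.0625,.01],[.09,.0625,.01],[.09,-.0625,.01],[.01,.1465,.199]])
def tr(p,P): 
    s,co=np.sin(p[2]),np.cos(p[2]); P=np.atleast_2d(P); return np.c_[P[:,0]*co-P[:,1]*s+p[0],P[:,0]*s+P[:,1]*co+p[1],P[:,2]]
r=least_squares(lambda p:(pix(c,tr(p,P))-obs).ravel(),[.62,-.06,0]); print(r.x,r.fun.round(1))
p=r.x
# plate near end (top edge z=.054 of near face at crop y~458 ; bottom ~470)
w=world(c,u([[268,458],[418,458],[272,242],[414,242]]),.054); s,co=np.sin(p[2]),np.cos(p[2])
print(((w[:,:2]-p[:2])@np.array([[co,-s],[s,co]])).round(4))
print(tr(p,[[-.064,0,0],[.01,.09,.075],[.01,.147,.203]]))
```

```text
[ 0.62956567 -0.06180148  0.01636776] [-0.4  0.5  0.4  0.5 -0.6 -0.6  1.  -0.7 -0.4  0.2]
[[-0.0976  0.0426]
 [-0.0977 -0.0401]
 [ 0.0251  0.0395]
 [ 0.0249 -0.04  ]]
[[ 0.56557424 -0.06284897  0.        ]
 [ 0.6380913   0.02835013  0.075     ]
 [ 0.63715837  0.0853425   0.203     ]]
```

The fit is good to 1 px. The nest origin is (0.630,-0.062) with yaw 0.9°, and the plate is 34 mm short of home, which lies inside the stated 22–55 mm. I'll shut the fingers, turn square to the nest and go to a point above the channel in front of the plate.

```bash
python3 -m crank '[{"gripper":0,"travel":[0,0,0],"twist":[0,0,0.114]},{"gripper":0,"travel":[0,0,0],"twist":[0,0,0.114]},{"gripper":0,"travel":[37,-46.4,0],"twist":[0,0,0]},{"gripper":0,"travel":[37,-46.4,0],"twist":[0,0,0]},{"gripper":0,"travel":[37,-46.4,0],"twist":[0,0,0]},{"gripper":0,"travel":[37,-46.4,0],"twist":[0,0,0]},{"gripper":0,"travel":[37,-46.4,0],"twist":[0,0,0]},{"gripper":0,"travel":[37,-46.4,0],"twist":[0,0,0]},{"gripper":0,"travel":[37,-46.4,0],"twist":[0,0,0]},{"gripper":0,"travel":[37,-46.4,0],"twist":[0,0,0]},{"gripper":0,"travel":[37,-46.4,0],"twist":[0,0,0]},{"gripper":0,"travel":[37,-46.4,0],"twist":[0,0,0]}]' 40
python3 - <<'E'
from h import *
o=bot.get_obs();print(o["time"],o["ee_pos"],o["tcp_rot"],o["wrist_force"],o["q"],o["opening"])
E
```

```text
time: 1.6
ee_pos: [0.4963, -0.0611, 0.2311]
tcp_rot: [180.0, 0.0, 1.0]
wrist_force: [0.6, -1.1, 0.9]
opening: -0.0001
grasp_force: 0.0
1.6 [ 0.49634503 -0.06107831  0.2310802 ] [1.79993369e+02 5.88852243e-03 1.03375272e+00] [ 0.5796554  -1.06404224  0.88627032] [-7.01111810e+00 -1.86340241e+00  3.06112907e+00  9.49294341e+01
 -7.38947570e-03  1.71955129e+02] -5.2157576632917524e-05
```

```bash
python3 -m crank '[{"gripper":0,"travel":[0,3,50],"twist":[0,0,0]},{"gripper":0,"travel":[0,0,50],"twist":[0,0,0]},{"gripper":0,"travel":[0,0,50],"twist":[0,0,0]},{"gripper":0,"travel":[0,0,40],"twist":[0,0,0]},{"gripper":0,"travel":[0,0,16],"twist":[0,0,0]},{"gripper":0,"travel":[0,0,0],"twist":[0,0,0]}]'
python3 - <<'E'
from h import *
im=[bot.camera("top"),bot.camera("wrist")]
a=cv2.resize(im[0][170:300,285:445],(400,325),interpolation=2); b=cv2.resize(im[1],(400,300))
b=np.vstack([b,np.zeros((25,400,3),np.uint8)])
cv2.imwrite("pics/m1.png",np.hstack([a,b])[:,:,::-1])
E
```

```text
time: 2.35
ee_pos: [0.4952, -0.0659, 0.025]
tcp_rot: [-180.0, 0.1, 1.0]
wrist_force: [0.2, 1.7, 0.0]
opening: -0.0002
grasp_force: 0.0
```

View pics/m1.png

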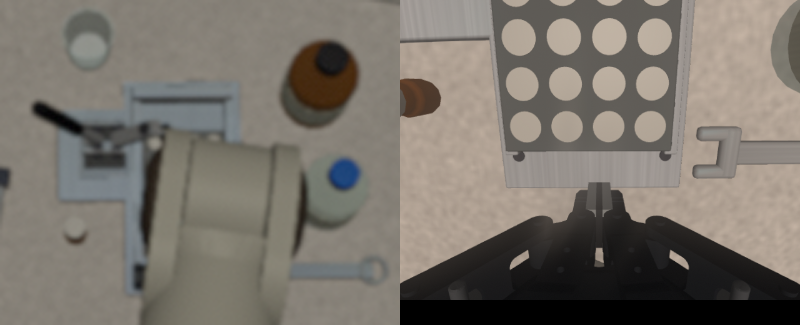

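The left half shows the wrist clear of the handle at (35,107) and of the bottles. The right half is the wrist view: the fingertips at (600,185) are on the middle line, in front of the plate's near end at y≈152. Now I push.

```bash
python3 -m crank '[{"gripper":0,"travel":[12,-1,0],"twist":[0,0,0]},{"gripper":0,"travel":[6,0,0],"twist":[0,0,0]},{"gripper":0,"travel":[4,0,0],"twist":[0,0,0]},{"gripper":0,"travel":[4,0,0],"twist":[0,0,0]},{"gripper":0,"travel":[4,0,0],"twist":[0,0,0]},{"gripper":0,"travel":[4,0,0],"twist":[0,0,0]},{"gripper":0,"travel":[4,0,0],"twist":[0,0,0]},{"gripper":0,"travel":[4,0,0],"twist":[0,0,0]}]'
```

```text
time: 3.45
ee_pos: [0.5378, -0.0642, 0.0253]
tcp_rot: [180.0, 0.0, 1.0]
wrist_force: [-3.3, -0.6, 1.7]
opening: 0.0003
grasp_force: 1.4
```

```bash
python3 -m crank '[{"gripper":0,"travel":[4,0,0],"twist":[0,0,0]},{"gripper":0,"travel":[4,0,0],"twist":[0,0,0]},{"gripper":0,"travel":[3,0,0],"twist":[0,0,0]}]'
```

```text
time: 3.82
ee_pos: [0.5488, -0.064, 0.0253]
tcp_rot: [180.0, 0.0, 1.0]
wrist_force: [-3.5, -0.1, 1.5]
opening: 0.0001
grasp_force: 1.5
```

In contact, with about 3 N of sliding force. I'll creep forward to the stop.

```bash
python3 -m crank '[{"gripper":0,"travel":[2,0,0],"twist":[0,0,0]},{"gripper":0,"travel":[2,0,0],"twist":[0,0,0]},{"gripper":0,"travel":[2,0,0],"twist":[0,0,0]}]'
```

```text
time: 4.2
ee_pos: [0.5546, -0.0639, 0.0252]
tcp_rot: [-180.0, 0.0, 1.0]
wrist_force: [-2.7, -0.1, 2.1]
opening: 0.0002
grasp_force: 1.3
```

```bash
python3 -m crank '[{"gripper":0,"travel":[1,0,0],"twist":[0,0,0]},{"gripper":0,"travel":[1,0,0],"twist":[0,0,0]}]'
```

```text
time: 4.45
ee_pos: [0.5565, -0.0639, 0.0253]
tcp_rot: [-180.0, 0.0, 1.0]
wrist_force: [-2.1, 0.5, 1.7]
opening: 0.0003
grasp_force: 1.3
```

```bash
python3 -m crank '[{"gripper":0,"travel":[1,0,0],"twist":[0,0,0]},{"gripper":0,"travel":[1,0,0],"twist":[0,0,0]}]'
```

```text
time: 4.7
ee_pos: [0.5586, -0.0638, 0.0253]
tcp_rot: [-180.0, -0.0, 1.0]
wrist_force: [-3.3, -0.3, 1.4]
opening: -0.0
grasp_force: 1.2
```

```bash
python3 -m crank '[{"gripper":0,"travel":[1,0,0],"twist":[0,0,0]}]'
```

```text
time: 4.82
ee_pos: [0.5592, -0.0638, 0.0253]
tcp_rot: [-180.0, 0.1, 1.0]
wrist_force: [-6.7, 0.6, 5.0]
opening: 0.0002
grasp_force: 3.8
```

```bash
python3 -m crank '[{"gripper":0,"travel":[1,0,0],"twist":[0,0,0]}]'
```

```text
time: 4.95
ee_pos: [0.5592, -0.0638, 0.0252]
tcp_rot: [-180.0, 0.2, 1.0]
wrist_force: [-14.2, -0.5, 9.7]
opening: -0.0003
grasp_force: 6.8
```

The plate is home: the TCP stopped at 0.5592 while the force rose to 14 N. I'll hold one row, back off, rise, and turn a quarter so that joint 6 stays within range over the clamp.

```bash
python3 -m crank '[{"gripper":0,"travel":[0,0,0],"twist":[0,0,0]},{"gripper":0,"travel":[0,0,0],"twist":[0,0,0]},{"gripper":0,"travel":[-10,0,0],"twist":[0,0,0]},{"gripper":0,"travel":[-30,0,0],"twist":[0,0,0]},{"gripper":0,"travel":[0,0,-40],"twist":[0,0,0]},{"gripper":0,"travel":[0,0,-60],"twist":[0,0,0]},{"gripper":0,"travel":[0,0,-60],"twist":[0,0,0]},{"gripper":0,"travel":[0,0,-60],"twist":[0,0,0]}]'
python3 -m crank '[{"gripper":0,"travel":[0,0,0],"twist":[0,0,-0.175]},{"gripper":0,"travel":[0,0,0],"twist":[0,0,-0.175]},{"gripper":0,"travel":[0,0,0],"twist":[0,0,-0.175]},{"gripper":0,"travel":[0,0,0],"twist":[0,0,-0.175]},{"gripper":0,"travel":[0,0,0],"twist":[0,0,-0.175]},{"gripper":0,"travel":[0,0,0],"twist":[0,0,-0.175]},{"gripper":0,"travel":[0,0,0],"twist":[0,0,-0.175]},{"gripper":0,"travel":[0,0,0],"twist":[0,0,-0.175]},{"gripper":0,"travel":[0,0,0],"twist":[0,0,-0.171]},{"gripper":0,"travel":[0,0,0],"twist":[0,0,0]}]'
python3 - <<'E'
from h import *
cv2.imwrite("pics/top2.png",cv2.resize(bot.camera("top")[170:300,285:445],(738,600),interpolation=2)[:,:,::-1])
E
```

```text
time: 5.95
ee_pos: [0.5204, -0.0645, 0.2474]
tcp_rot: [180.0, -0.1, 1.0]
wrist_force: [0.8, 0.2, 0.7]
opening: -0.0001
grasp_force: 0.0
time: 7.2
ee_pos: [0.5206, -0.0645, 0.2454]
tcp_rot: [180.0, 0.0, 91.0]
wrist_force: [0.1, -0.2, 0.7]
opening: -0.0
grasp_force: 0.0
```

View pics/top2.png

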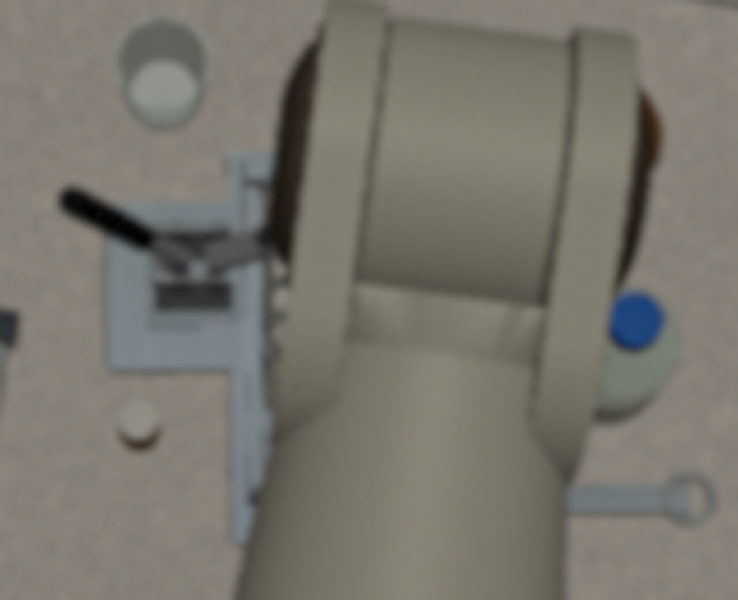

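The arm hides the plate, but the handle at (70,200) still stands open and nothing around it has moved. I'll go above the clamp, then check the plate from the side.

```bash
python3 -m crank '[{"gripper":0,"travel":[31.7,39.5,0],"twist":[0,0,0]},{"gripper":0,"travel":[31.7,39.5,0],"twist":[0,0,0]},{"gripper":0,"travel":[31.7,39.5,0],"twist":[0,0,0]},{"gripper":0,"travel":[0,0,0],"twist":[0,0,0]}]'
python3 - <<'E'
from h import *
a=bot.camera("side")[200:330,180:360]
cv2.imwrite("pics/side2.png",cv2.resize(a,(800,578),interpolation=2)[:,:,::-1])
c=bot.calibration("side"); s,co=np.sin(.0164),np.cos(.0164)
N=lambda x,y,z:[.6296+x*co-y*s,-.0618+x*s+y*co,z]
print(((pix(c,[N(-.064,.043,.054),N(.064,.043,.054),N(-.064,-.043,.054),N(.01,.147,.203),bot.get_obs()["ee_pos"]])-[180,200])*[800/180,578/130]).round())
E
```

```text
time: 7.75
ee_pos: [0.639, 0.0349, 0.2426]
tcp_rot: [-179.8, -0.0, 91.0]
wrist_force: [-0.0, 0.1, 0.0]
opening: 0.0
grasp_force: 0.0
[[532. 295.]
 [290. 279.]
 [547. 207.]
 [347. 144.]
 [364.  10.]]
```

View pics/side2.png

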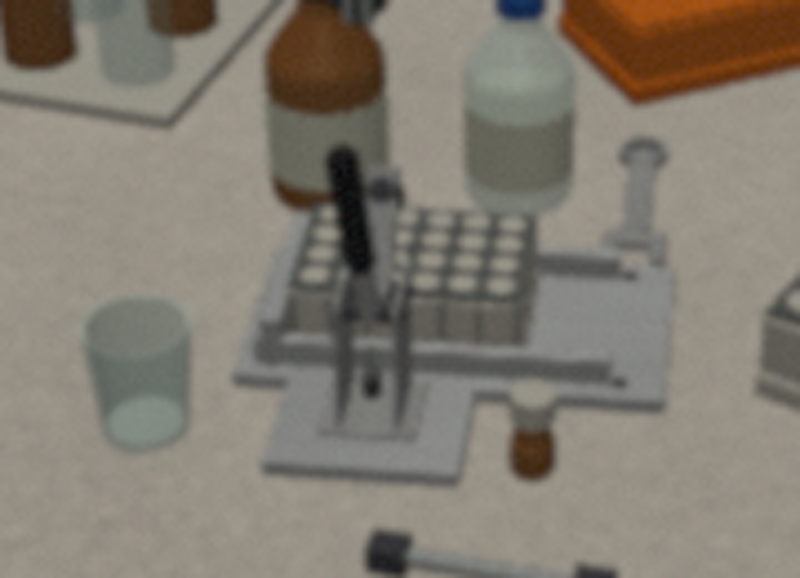

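From the side, the plate's near end is at (525,295) and its far end is against the stop. It is offset from the prediction by the same few px as the handle tip, so the plate is home. The handle tip is at (342,152), still open. I'll lower the fingertips on the inner side of the handle.

```bash
python3 -m crank '[{"gripper":0,"travel":[0,0,34],"twist":[0,0,0]},{"gripper":0,"travel":[0,0,34],"twist":[0,0,0]},{"gripper":0,"travel":[10,0,0],"twist":[0,0,0]},{"gripper":0,"travel":[8,0,0],"twist":[0,0,0]},{"gripper":0,"travel":[0,0,0],"twist":[0,0,0]}]'
python3 -m crank '[{"gripper":0,"travel":[5,0,0],"twist":[0,0,0]},{"gripper":0,"travel":[5,2,2],"twist":[0,0,0]},{"gripper":0,"travel":[0,0,0],"twist":[0,0,0]}]'
```

```text
time: 8.43
ee_pos: [0.6375, 0.0515, 0.1795]
tcp_rot: [179.8, -0.0, 91.1]
wrist_force: [-0.3, 1.2, -1.3]
opening: 0.0002
grasp_force: 0.0
time: 8.8
ee_pos: [0.639, 0.0606, 0.1758]
tcp_rot: [180.0, 0.1, 91.0]
wrist_force: [-1.5, -3.7, 5.2]
opening: 0.0003
grasp_force: 3.1
```

Contact is made, with about 6 N pushing back, as described. Now I follow the arc outwards and down.

```bash
python3 -m crank '[{"gripper":0,"travel":[5,0,4],"twist":[0,0,0]},{"gripper":0,"travel":[6,0,4],"twist":[0,0,0]},{"gripper":0,"travel":[6.5,0,4.5],"twist":[0,0,0]},{"gripper":0,"travel":[6,0,5],"twist":[0,0,0]}]'
python3 -m crank '[{"gripper":0,"travel":[6,0,5.5],"twist":[0,0,0]},{"gripper":0,"travel":[5.5,0,6],"twist":[0,0,0]},{"gripper":0,"travel":[5,0,6],"twist":[0,0,0]},{"gripper":0,"travel":[5,0,6],"twist":[0,0,0]}]'
```

```text
time: 9.3
ee_pos: [0.6391, 0.0843, 0.1589]
tcp_rot: [179.9, 0.0, 91.0]
wrist_force: [0.4, -1.4, 5.1]
opening: 0.0002
grasp_force: 2.6
time: 9.8
ee_pos: [0.6382, 0.1061, 0.1341]
tcp_rot: [180.0, -0.0, 91.0]
wrist_force: [0.9, 0.9, 1.9]
opening: 0.0
grasp_force: 0.9
```

```bash
python3 -m crank '[{"gripper":0,"travel":[4,0,6],"twist":[0,0,0]},{"gripper":0,"travel":[3,0,6],"twist":[0,0,0]},{"gripper":0,"travel":[3,0,6],"twist":[0,0,0]},{"gripper":0,"travel":[3,0,6],"twist":[0,0,0]},{"gripper":0,"travel":[2,0,6],"twist":[0,0,0]},{"gripper":0,"travel":[0,0,0],"twist":[0,0,0]}]'
python3 - <<'E'
from h import *
a=bot.camera("side")[200:330,180:360]
cv2.imwrite("pics/side3.png",cv2.resize(a,(800,578),interpolation=2)[:,:,::-1])
E
```

```text
time: 10.55
ee_pos: [0.6374, 0.1208, 0.1036]
tcp_rot: [-179.9, 0.0, 91.0]
wrist_force: [0.3, -0.4, 0.7]
opening: 0.0004
grasp_force: 0.0
```

View pics/side3.png

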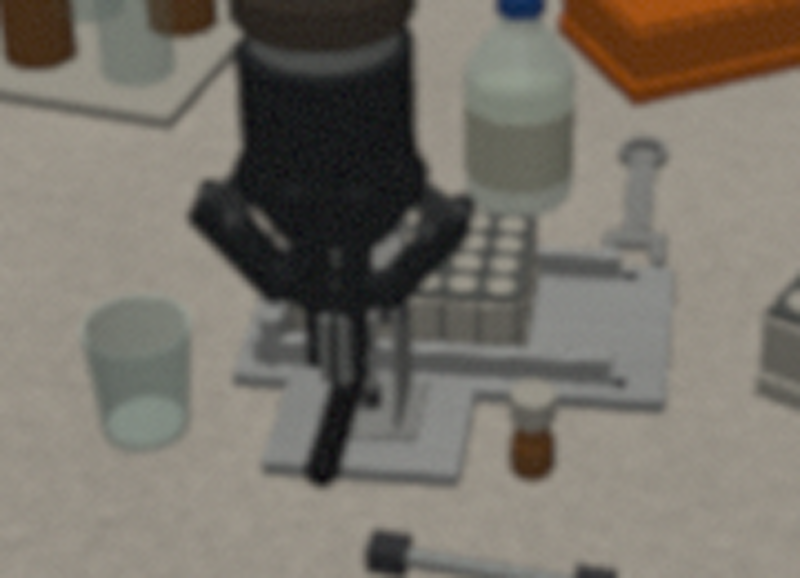

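The handle has snapped down, with its sleeve end at (322,472), and the fingers are free of load. I'll rise straight up, then check.

```bash
python3 -m crank '[{"gripper":0,"travel":[0,0,-40],"twist":[0,0,0]},{"gripper":0,"travel":[0,0,-60],"twist":[0,0,0]},{"gripper":0,"travel":[0,0,-60],"twist":[0,0,0]},{"gripper":0,"travel":[0,0,0],"twist":[0,0,0]}]'
python3 - <<'E'
from h import *
a=bot.camera("side")[200:330,180:360]
cv2.imwrite("pics/side4.png",cv2.resize(a,(800,578),interpolation=2)[:,:,::-1])
c=bot.calibration("side"); s,co=np.sin(.0164),np.cos(.0164)
N=lambda x,y,z:[.632+x*co-y*s,-.0618+x*s+y*co,z]
print(((pix(c,[N(-.064,.043,.054),N(-.064,-.043,.054)]+[N(.01,.09+.14*np.cos(t),.075+.14*np.sin(t)) for t in(.05,.15,.3)])-[180,200])*[800/180,578/130]).round())
E
```

```text
time: 11.1
ee_pos: [0.6391, 0.1208, 0.2709]
tcp_rot: [179.4, -0.1, 91.0]
wrist_force: [0.4, -0.1, -0.5]
opening: 0.0003
grasp_force: 0.0
[[527. 295.]
 [543. 206.]
 [319. 472.]
 [318. 446.]
 [318. 402.]]
```

View pics/side4.png

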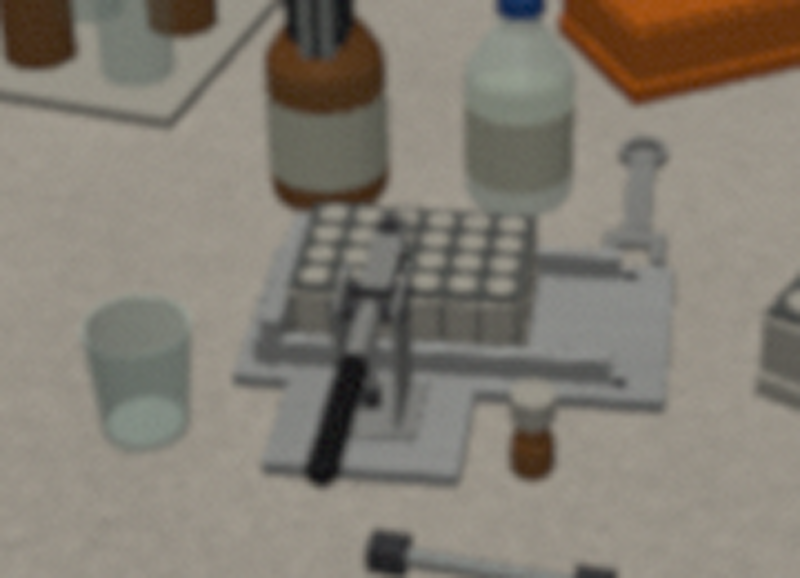

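The handle tip is at (322,472), which matches the locked prediction of (319,472). The foot at (390,225) is down on the plate, the plate hasn't shifted, and everything around it is where it was. I'm handing the job in.

```bash
python3 -c "
from workcell import bot
print(bot.job_done())"
```

```text
the job is handed in; nothing more can be done
None
```

The plate is fully home against the rear stop, the clamp is locked with its foot down on the plate (seen in the side view; foot force not measured), nothing around it looks moved, and the job was handed in at about 11 s with no verdict returned.

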